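# Zero the strip gauge by feel, back off three clicks and lock it

### The arm

A 6-joint arm with a two-finger parallel gripper is mounted at the origin on a cart in front of the work surface, level with it; the furniture and walls round the work are solid. World frame = base frame: x ahead of the robot, y to its left, z up, the work surface at z = 0. Lengths are in mm, angles in rad, forces in N, time in s.
With the tool pointing down it reaches from about 275 to 750 mm from the base axis. Payload 10.2 kg.
Tool frame: the origin (TCP) lies midway between the tips of the shut fingers; the grasp point (between the pads) lies behind it (env.tcp_to_grasp is the z of the grasp point in the tool frame, in mm); z points along the fingers, y is the line along which they close (so a half turn about z gives the same grasp; the last joint's range is limited). The gripper opens to 88 mm and grips with 3 to 60 N. Pads are 18 mm wide; open, the fingers measure 123 mm over their backs; the gripper's body (75 mm by 187 mm) begins 45 mm behind the grasp point.
Start: joints at [-1.329, 0.313, 1.498, -0, 1.331, -0.223], TCP at [235.317, -469.316, 238.72] pointing down, gripper open.
Joint ranges: [-2.94, 2.94], [-0.97, 2.17], [0.19, 2.56], [-1.23, 4.37], [0.02, 3.11], [-2.88, 2.88]. Speed limits (rad/s): [2.39, 2.39, 3.01, 3.14, 3.14, 3.14].

### API

Orientations are given as a rotation vector (axis times angle).
In Python, from plant import env gives the robot as it stands. The module is installed in compiled form; this text tells all that it offers.
- The arm moves only by the tool jog_arm, never from a script. Its argument "series" is a list of rows, each an object with "travel": the shift along the tool's x, y, z in fractions of the full range, 1 being 1000 mm, a list of three; "yaw": the turn about the tool's z in fractions of the full range, 1 being 4 rad; "grip": the opening, from 0 (shut) to 1 (fully open). A call has 1 to 20 rows; each row is the pose to reach, as a shift and turn from the pose commanded when the call began, along the tool's axes at that moment; what a row does not reach only later rows make up. A row lasts 1/8 s, in which the tool goes at most 62.5 mm and 10.7 degrees, less where a joint would pass 70% of its speed; a pose out of reach is approached as far as the arm can. A call with a gripper value outside its range is refused whole. The fingers move at their own pace and stop on an object; "newtons" is the grip in N (left out, the last holds). Time passes only in rows, so rows that repeat a pose let the fingers close. It gives the time, the measured TCP pose, the force, the opening and the grip force at its end, in the units of the state.
- env.sense(): the state, without advancing time (a new reading comes with each control period).
- env.get_image(name): name is "scene" or "side" or "wrist"; returns a dict with "color" (400x640x3 uint8, blue, green, red), "vfov" (degrees; the focal length in pixels is half the picture's height over the tangent of half this angle, whatever the lens; pixels are square), "cx", "cy" (the principal point, pixels), "dist" ([k1, k2, p1, p2, k3] as OpenCV has them; the pictures are not rectified), "eye" and "attitude" of the camera in the world. Camera axes: x right, y up, looking along -z (the intrinsics and any distortion apply to the point x, -y, -z); pixel columns grow to the right and rows downward; lengths in mm; the calibration is good to about 2 mm. A picture is of the moment at which its call begins. There is no depth.
- env.hand_in(): hands the job in; it is judged then, once.
The state is a dict: "t": time; "joint_pos": joint angles; "dq": joint speeds; "joint_efforts": joint torques, N m; "eef_pos": TCP position; "orientation": TCP orientation; "wrist_force": force on the tool from outside, world axes, zero at the start; "wrist_torque": the same for the moment, N m; "gripper_width": opening from 0.0 (shut) to 1.0 (fully open); "grasp_force": force on a finger pad.
Only numpy, scipy, OpenCV 4.12 (cv2) and the standard library are available. Lean on these libraries where they do the work, as an engineer would, in place of code of your own. Each camera call takes 0.05 s, during which the arm holds its last target. There are 200 camera calls.

### The job

Set the strip gauge for the new 2 mm edging: turn its lobed ring clockwise until you feel the jaw touch the fence (just touching, not jammed), then back the ring off three clicks and let go of it. Then lock the ring by swinging the lock lever fully home, so that its nose sits between two lobes. Leave the strips and the pencil beside the gauge where they lie.

Things in the scene. Friction and masses are not known exactly. Their poses are not given: they have to be found in the camera images.
- gauge: Gauge bolted to the bench: grey base plate 170 (x) x 150 (y) x 12 mm; origin under its middle, on the bench; x runs from the robot to the fence. The ring's axis stands at x=-20, y=0 mm; the click-plunger block (top 46 mm) on the ring's -x side; the lock lever's pivot at x=-64, y=-36 mm. But for the ring and the lock knob (71 mm) nothing on it is higher than 50 mm.
- ring: Dark steel click ring; origin on its upright axis 15 mm above the bench, x turns with it. 12 lobes at 15+30k deg from x, 35 to 75 mm above the bench; 54 mm across when the fingers close along x or 30k deg from it (2 lobes a pad). A click every 30 deg, at rest when its yaw is 30k deg from the gauge's. Clockwise from above closes the jaw 0.67 mm a click (8 mm a turn); 1 to 2.7 rad to the touch.
- jaw: Flat steel jaw, 96 mm wide (y), pushed to the fence by a snail cam under the ring and sprung back; starts 1.2 to 3.5 mm short. Origin in the middle of its far (+x) face. Felt at the ring: clicks alone within 0.2 Nm, changing under 0.1 Nm in a 0.01 rad nudge; at the touch the ring binds and within about 0.1 rad both are exceeded. Let go, it stays bound. 0.1 rad adds about 50 N; over 60 N is jammed.
- fence: Fixed ground steel bar, 140 mm long (y), 18 x 24 mm, screwed on the base behind the jaw. Origin in the middle of its front face (towards the jaw), x points away from the jaw, so the gap is minus the jaw's x in this frame. Its exact place differs by tenths of a millimetre, finer than the pose readings tell: the touch must be felt.
- lock_knob (a point): Top of the black knob on the lock lever: 15 mm diameter, waist 11 mm, 43 to 71 mm above the bench, free to be pinched from above. It moves on a circle of 52 mm radius round the pivot (gauge x=-64, y=-36 mm), on the robot's side of it.
- lock (a joint): Lock lever angle, rad: 0 is fully home (nose between two lobes, at the ring's -y side; possible only when the ring rests on a click), up to 0.85 open; starts 0.45 to 0.75. At angle a the knob is at gauge x=-64-52cos(a), y=-36+52sin(a) mm: it swings towards -y to lock. Light friction, about 1 N at the knob; stays where it is left.
- strips: Small stack of three wooden edging strips, 180 x 22 x 4.5 mm, lying on the bench on the gauge's -y side, lengthwise to it; origin under its middle. To be left alone.
- pencil: Pencil, 168 mm long, lying between the gauge and the strips; origin under its middle. To be left alone.

How it is judged (in metres and radians):
On the way, in this order (a step that is already met when the one before it is completed fails the run):
1. the jaw is closed until it bears on the fence (more than 5 N) (contact force between jaw and fence above 5 N), for 0.1 s.
2. the ring is backed off three clicks from the touch (jaw 1.3 to 2.3 mm off the fence) and let go (x of jaw in the frame of fence between -0.0023 and -0.0013 m and contact force between the arm and ring below 0.1 N and angular speed of ring below 0.1 rad/s), for 0.2 s.
3. the lock lever is swung home (value of joint lock below 0.04 rad), for 0.2 s.
At the end, for the whole second after the job is handed in: The jaw stands 1.3 to 2.3 mm short of the fence (three clicks back from the touch), the ring is let go, and the lock lever is home to within 0.04 rad with its nose between two lobes (x of jaw in the frame of fence between -0.0023 and -0.0013 m and value of joint lock below 0.04 rad).
It fails at once if the jaw is jammed on the fence (pressed with more than 60 N) (contact force between jaw and fence above 60 N).
It fails at once if the strips beside the gauge pushed more than 30 mm (distance of strips from where it was at the start of the episode above 0.03 m).
It fails at once if the pencil beside the gauge pushed more than 30 mm (distance of pencil from where it was at the start of the episode above 0.03 m).
It also fails if it takes over 72 s, if anything falls off the work surface, if the arm or the gripper's body presses on something with over 40 N, if the wrist force passes 120 N, or if a joint passes its speed limit or range.

## Working session

There is one attempt and no reset: what is moved stays moved. The work goes in short steps, Python scripts to look and compute and a tool call to move; the robot and the scene stay as the last step left them, time stands still between calls to the robot, and variables do not carry over. Pictures are saved under pics/ and viewed, at most 10 in all, crops included, and the job is handed in when it is done.

Besides the shell and the picture viewer there is one more tool, called after "Emit:" as name(argument=value, ...) on one line, values as JSON. jog_arm: Moves the arm, as the interface text tells. Its arguments: {"type":"object","properties":{"series":{"type":"array"},"newtons":{"type":"number"}},"required":["series"]}

```bash
mkdir -p pics; cat > h.py <<'E'
import numpy as np, cv2
from scipy.spatial.transform import Rotation as R
from plant import env
def grab(n):
    im=env.get_image(n); return im
def att(im):
    a=np.array(im["attitude"],float)
    return a if a.shape==(3,3) else (R.from_rotvec(a).as_matrix() if a.size==3 else R.from_quat(a).as_matrix())
def K(im):
    h,w=im["color"].shape[:2]; f=h/2/np.tan(np.radians(im["vfov"])/2)
    return np.array([[f,0,im["cx"]],[0,f,im["cy"]],[0,0,1]])
def ray(im,uv,z):
    p=cv2.undistortPoints(np.array(uv,float).reshape(-1,1,2),K(im),np.array(im["dist"],float)).reshape(-1,2)
    d=np.c_[p[:,0],-p[:,1],-np.ones(len(p))]@att(im).T
    e=np.array(im["eye"],float); return e+d*((z-e[2])/d[:,2])[:,None]
def proj(im,P):
    q=(np.atleast_2d(P)-np.array(im["eye"]))@att(im); q=q*[1,-1,-1]
    return cv2.projectPoints(q,np.zeros(3),np.zeros(3),K(im),np.array(im["dist"],float))[0].reshape(-1,2)
E
python3 - <<'E'
from h import *
s=env.sense(); print(s, env.tcp_to_grasp)
for n in ("scene","side","wrist"):
    im=grab(n); cv2.imwrite(f"pics/{n}0.png",im["color"]); print(n,im["eye"],im["attitude"],im["vfov"],im["dist"])
E
```

```text
{'t': 0.0, 'joint_pos': array([-1.32939767e+00,  3.13462991e-01,  1.49839777e+00,  2.64135216e-05,
        1.33101483e+00, -2.23377132e-01]), 'dq': array([ 0.00144625, -0.00010015,  0.00126094, -0.00027993, -0.00041623,
       -0.00174085]), 'joint_efforts': array([-1.91674549e-04, -4.02211547e+01, -2.52272505e+01,  6.94792438e-02,
        3.51960375e-02, -9.86075793e-05]), 'eef_pos': array([ 235.26489915, -469.0725231 ,  238.16922491]), 'orientation': array([-3.05589788e+00, -7.23209597e-01, -2.21276622e-05]), 'wrist_force': array([-0.74147799, -0.36636621,  0.67574847]), 'wrist_torque': array([-0.00265697,  0.05537371, -0.08184979]), 'grasp_force': 0.0, 'gripper_width': 0.9992272962812643} -18.700000000000003
scene [ 150.96152342 -942.52724956  564.9575449 ] [ 0.91131413 -0.26552562 -0.51318626] 43.17757933396307 [-0.05979252  0.          0.          0.          0.        ]
side [  384.85415425 -1110.24672945   486.49715982] [ 1.06994246 -0.10179991 -0.14370975] 51.725523879098596 [-0.00668295  0.          0.          0.          0.        ]
wrist [ 309.50074974 -431.71677154  385.67856089] [-0.2952675   0.1849084  -1.09556259] 66.32746638159804 [0.00774788 0.         0.         0.         0.        ]
```

View pics/scene0.png

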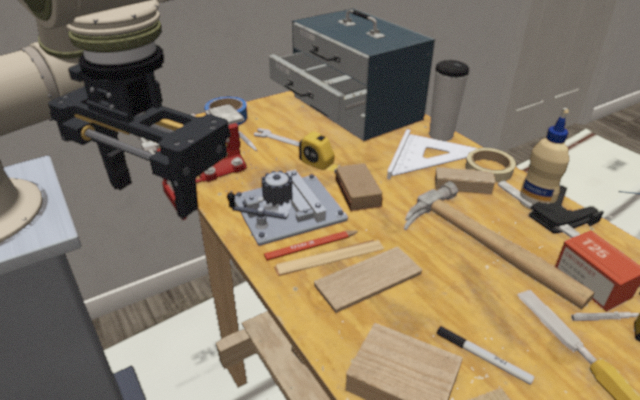

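View pics/side0.png

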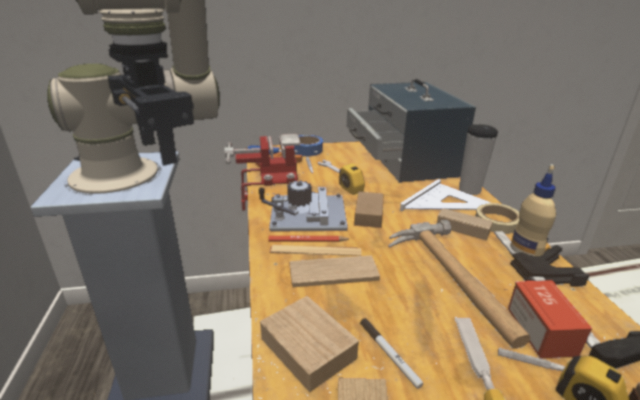

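The scene view shows the gauge, with the ring top near (276,180), the plate at about (228–346, 170–241) and the black knob near (232,199). In the side view the ring is near (299,187) and the knob near (263,192). I'll enlarge both.

```bash
python3 - <<'E'
import cv2,numpy as np
a=cv2.imread("pics/scene0.png")[160:260,215:365]; b=cv2.imread("pics/side0.png")[165:265,240:370]
a=cv2.resize(a,None,fx=5,fy=5,interpolation=cv2.INTER_CUBIC); b=cv2.resize(b,None,fx=5,fy=5,interpolation=cv2.INTER_CUBIC)
cv2.imwrite("pics/a.png",a);cv2.imwrite("pics/b.png",b)
from h import *
im=env.get_image("scene")
for uv,z in(((276,176),75),((232,197),71),((249,241),12),((346,210),12)): print(uv,ray(im,[uv],z)[0].round(1))
im=env.get_image("side")
for uv,z in(((299,183),75),((263,189),71)): print(uv,ray(im,[uv],z)[0].round(1))
E
```

```text
(276, 176) [ 482.2 -278.7   75. ]
(232, 197) [ 392.5 -290.7   71. ]
(249, 241) [ 393.9 -342.6   12. ]
(346, 210) [ 579.9 -357.1   12. ]
(299, 183) [ 479.7 -273.    75. ]
(263, 189) [ 398.  -283.8   71. ]
```

View pics/a.png

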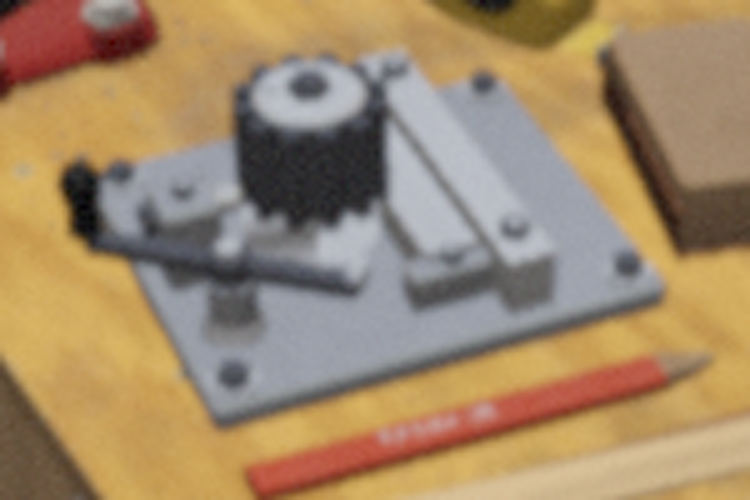

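View pics/b.png

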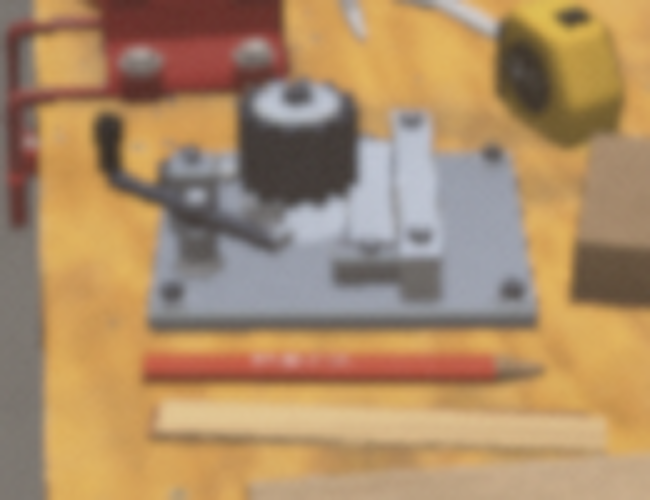

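Crop a (5×, offset 215,160) shows plate corners (218,412), (663,290), (517,75), ring disc (311,93) and knob (78,172). Crop b (5×, offset 240,165) shows plate corners (150,317), (537,318), (515,152), (163,155), disc (298,103) and knob (108,121). The lever is open.

```bash
python3 - <<'E'
from h import *
from scipy.optimize import least_squares
A=lambda x,y:(x/5+215-.4,y/5+160-.4); B=lambda x,y:(x/5+240-.4,y/5+165-.4)
c={'nl':(-85,-75),'nr':(85,-75),'fr':(85,75),'fl':(-85,75)}
S=env.get_image("scene"); D=env.get_image("side"); W=env.get_image("wrist")
pa={'nl':A(218,412),'nr':A(663,290),'fr':A(517,75)}
pb={'nl':B(150,317),'nr':B(537,318),'fr':B(515,152),'fl':B(163,155)}
W3=[];M=[]
for im,p in((S,pa),(D,pb)):
    for k,uv in p.items():
        w=ray(im,[uv],12)[0]; W3.append(w[:2]);M.append(c[k]); print(k,w.round(1))
W3=np.array(W3);M=np.array(M,float)
def f(p,M=M):
    C,Sn=np.cos(p[2]),np.sin(p[2]); return M@np.array([[C,Sn],[-Sn,C]])+p[:2]
def fit(i): return least_squares(lambda p:(f(p,M[i])-W3[i]).ravel(),[490,-280,0]).x
for i in(slice(0,3),slice(3,7),slice(0,7)): p=fit(i); print("gauge",p.round(3))
print("ring pred",f(p,np.array([[-20.,0]])), "ring meas",ray(S,[A(311,93)],75)[0],ray(D,[B(298,103)],75)[0])
print("knob",ray(S,[A(78,172)],71)[0],ray(D,[B(108,121)],71)[0])
for a in(.45,.6,.75): print(a,f(p,np.array([[-64-52*np.cos(a),-36+52*np.sin(a)]])))
s=env.sense();print(R.from_rotvec(s["orientation"]).as_matrix().round(3))
E
```

```text
nl [ 405.8 -352.9   12. ]
nr [ 569.2 -376.5   12. ]
fr [ 598.3 -232.5   12. ]
nl [ 405.8 -354.    12. ]
nr [ 570.1 -379.    12. ]
fr [ 593.1 -227.1   12. ]
fl [ 420.7 -205.7   12. ]
gauge [ 5.00605e+02 -2.91306e+02 -1.66000e-01]
gauge [ 4.97410e+02 -2.91454e+02 -1.32000e-01]
gauge [ 4.98508e+02 -2.91616e+02 -1.44000e-01]
ring pred [[ 478.71460576 -288.74615919]] ring meas [ 480.12230723 -285.54900973   75.        ] [ 478.82593004 -284.21830361   75.        ]
knob [ 393.47540684 -281.24796353   71.        ] [ 394.10909117 -282.27238145   71.        ]
0.45 [[ 386.91106686 -288.95882128]]
0.6 [[ 391.74392306 -282.84576055]]
0.75 [[ 397.43603588 -277.52355592]]
[[ 0.894  0.448 -0.   ]
 [ 0.448 -0.894  0.   ]
 [ 0.    -0.    -1.   ]]
```

View pics/wrist0.png

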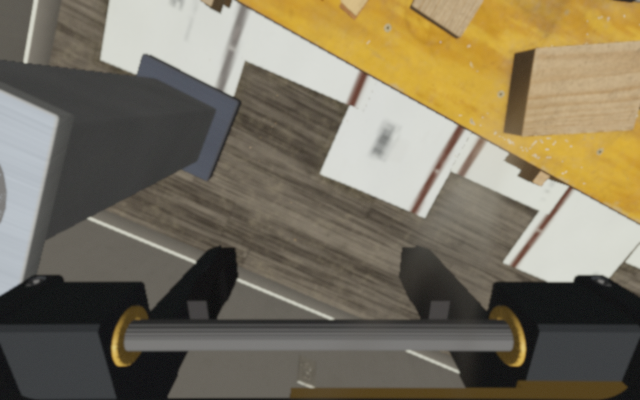

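The knob puts the lever at about 0.6 rad, with the ring near (479,-287) and the gauge yaw about -0.15. The wrist view misses the gauge, so I'll move above the ring and look again with the wrist camera.

Units first: shifts go in shares of 1000 mm and turns go in shares of 4 rad. So 300 mm / 1000 = 0.3, 240 mm / 1000 = 0.24, -1.485 rad / 4 = -0.3713.

Emit:
jog_arm(series=[{"travel": [0.06, -0.01, 0], "yaw": -0.045, "grip": 1}, {"travel": [0.12, -0.02, 0], "yaw": -0.09, "grip": 1}, {"travel": [0.18, -0.032, 0], "yaw": -0.135, "grip": 1}, {"travel": [0.24, -0.042, 0.01], "yaw": -0.18, "grip": 1}, {"travel": [0.3, -0.053, 0.03], "yaw": -0.225, "grip": 1}, {"travel": [0.3, -0.053, 0.05], "yaw": -0.27, "grip": 1}, {"travel": [0.3, -0.053, 0.06], "yaw": -0.315, "grip": 1}, {"travel": [0.3, -0.053, 0.06], "yaw": -0.36, "grip": 1}, {"travel": [0.3, -0.053, 0.06], "yaw": -0.3713, "grip": 1}, {"travel": [0.3, -0.053, 0.06], "yaw": -0.3713, "grip": 1}, {"travel": [0.3, -0.053, 0.06], "yaw": -0.3713, "grip": 1}])

```text
t: 1.78
eef_pos: [479.7, -287.5, 178.7]
orientation: [-1.764, -2.599, -0.0]
wrist_force: [-0.4, 1.1, -0.1]
gripper_width: 1.0
grasp_force: 0.0
```

```bash
python3 - <<'E'
from h import *
s=env.sense(); print(s["t"],s["eef_pos"],s["joint_pos"].round(3),s["wrist_torque"],R.from_rotvec(s["orientation"]).as_matrix().round(3))
W=env.get_image("wrist"); cv2.imwrite("pics/w1.png",W["color"]); print(W["eye"])
# predicted positions
for n,P in dict(ring=(479,-287,75),knob=(394,-282,71)).items(): print(n,proj(W,P))
E
```

```text
1.775 [ 479.73032075 -287.47572587  178.70129716] [-0.749  0.439  1.479  0.     1.223 -1.127] [ 0.00712111 -0.09784502  0.00186107] [[-0.369  0.929 -0.   ]
 [ 0.929  0.369  0.   ]
 [ 0.    -0.    -1.   ]]
[ 447.23235429 -209.28177354  326.14334223]
ring [[319.85611062 199.8642796 ]]
knob [[227.98747592 157.63821992]]
```

View pics/w1.png

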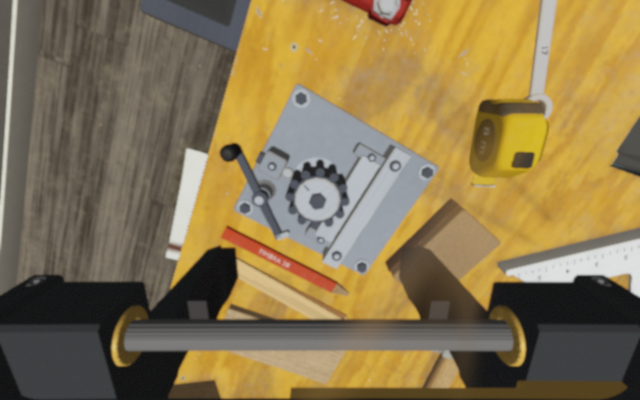

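The wrist view shows the whole gauge, with the ring disc at (317,201), knob at (231,153) and plate corners near (299,85), (438,168), (362,272). I'll enlarge it to refine the pose.

```bash
python3 - <<'E'
import cv2
a=cv2.imread("pics/w1.png")[80:280,215:445]; cv2.imwrite("pics/w1c.png",cv2.resize(a,None,fx=3,fy=3,interpolation=cv2.INTER_CUBIC))
E
```

```text
(no output)
```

View pics/w1c.png

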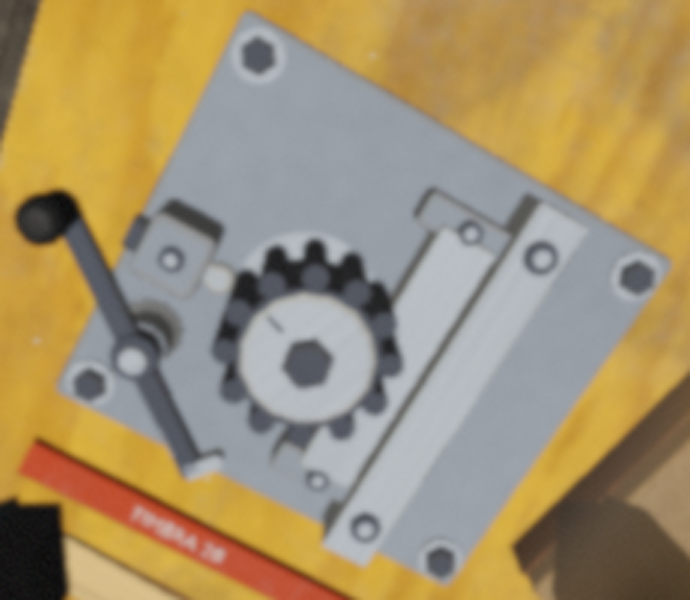

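The crop (3×, offset 215,80) shows corners (243,12), (667,262), (447,580), (60,388), the ring disc centre (308,358) and the knob (40,219). The lobes are visible.

```bash
python3 - <<'E'
from h import *
from scipy.optimize import least_squares
W=env.get_image("wrist"); A=lambda x,y:(x/3+215-.33,y/3+80-.33)
M=np.array([(-85,75),(85,75),(85,-75),(-85,-75)],float)
w=ray(W,[A(243,12),A(667,262),A(447,580),A(60,388)],12)[:,:2]
def f(p,M=M):
    C,Sn=np.cos(p[2]),np.sin(p[2]); return M@np.array([[C,Sn],[-Sn,C]])+p[:2]
r=least_squares(lambda p:(f(p)-w).ravel(),[490,-280,0]);p=r.x; print(w.round(1),p.round(4),r.fun.round(1))
print("ring pred",f(p,np.array([[-20.,0]])),"meas",ray(W,[A(308,358)],76)[0])
k=ray(W,[A(40,219)],71)[0];print("knob",k)
pv=f(p,np.array([[-64.,-36]]))[0]; d=k[:2]-pv; print("pivot",pv,np.hypot(*d),"a=",(np.pi+p[2]-np.arctan2(d[1],d[0])))
print("pivot meas",ray(W,[A(132,359)],45)[0])
# lobe tips at top z=75
L=ray(W,[A(396,362),A(376,403),A(340,430),A(300,437),A(260,424),A(230,392)],72)[:,:2]; c=ray(W,[A(308,358)],76)[0][:2]
print(np.degrees(np.arctan2(*(L-c).T[::-1])), np.hypot(*(L-c).T))
E
```

```text
[[ 422.  -206.1]
 [ 587.  -227.9]
 [ 568.5 -371.7]
 [ 404.3 -350.7]] [ 4.954616e+02 -2.890989e+02 -1.274000e-01] [-1.3  2.2  2.3  2.4  1.7 -2.5 -2.7 -2. ]
ring pred [[ 475.6236637  -286.55778537]] meas [ 476.5686441  -286.77034229   76.        ]
knob [ 392.84086551 -277.98459363   71.        ]
pivot [ 427.40631734 -316.67567889] 51.88227576486887 a= 0.7142584392561591
pivot meas [ 427.55160209 -317.67378337   45.        ]
[  15.99726343  -15.71555856  -46.70275452  -73.669113   -101.40455041
 -131.03312226] [25.7932738  25.3188303  25.85998435 26.43418483 26.38310146 25.96356562]
```

```bash
python3 - <<'E'
from h import *
W=env.get_image("wrist"); g=cv2.cvtColor(W["color"],cv2.COLOR_BGR2GRAY).astype(np.float32)
c=ray(W,[(308/3+214.67,358/3+79.67)],75)[0]
for lo,hi in((-180,-60),(-150,-30),(-100,20),(-60,60)):
  for r in(24,25,26,27):
    t=np.radians(np.arange(lo,hi,1.)); P=np.c_[c[0]+r*np.cos(t),c[1]+r*np.sin(t),np.full(t.size,74.)]
    u=proj(W,P).astype(np.float32); v=cv2.remap(g,u[:,:1],u[:,1:],cv2.INTER_LINEAR).ravel()
    z=((v-v.mean())*np.exp(-12j*t)).mean(); ph=-np.angle(-z)/12  # dark peak heading
    print(lo,r,round(abs(z),1),"lobe mod30:",round(np.degrees(ph)%30,1))
E
```

```text
-180 24 9.6 lobe mod30: 11.4
-180 25 12.3 lobe mod30: 12.5
-180 26 14.4 lobe mod30: 13.1
-180 27 13.9 lobe mod30: 13.8
-150 24 14.3 lobe mod30: 14.3
-150 25 17.6 lobe mod30: 14.6
-150 26 19.3 lobe mod30: 14.7
-150 27 16.9 lobe mod30: 14.8
-100 24 18.7 lobe mod30: 16.7
-100 25 21.8 lobe mod30: 16.0
-100 26 22.1 lobe mod30: 15.5
-100 27 17.2 lobe mod30: 15.3
-60 24 12.6 lobe mod30: 19.3
-60 25 16.6 lobe mod30: 18.3
-60 26 19.9 lobe mod30: 17.9
-60 27 16.3 lobe mod30: 18.3
```

The lobes suggest the ring may sit slightly off the gauge yaw, but a firm grip will align it to the pads. I'll descend around the ring without closing and check the centring from the fingers.

To row units: 124 mm / 1000 = 0.124, -1.7 mm / 1000 = -0.0017.

Emit:
jog_arm(series=[{"travel": [0.0017, -0.0017, 0.04], "yaw": 0, "grip": 1}, {"travel": [0.0017, -0.0017, 0.08], "yaw": 0, "grip": 1}, {"travel": [0.0017, -0.0017, 0.11], "yaw": 0, "grip": 1}, {"travel": [0.0017, -0.0017, 0.124], "yaw": 0, "grip": 1}, {"travel": [0.0017, -0.0017, 0.124], "yaw": 0, "grip": 1}])

```text
t: 2.55
eef_pos: [477.5, -286.5, 54.6]
orientation: [-1.763, -2.599, -0.0]
wrist_force: [0.2, -0.3, 0.6]
gripper_width: 1.001
grasp_force: 0.0
```

```bash
python3 - <<'E'
from h import *
s=env.sense(); print(s["eef_pos"],s["wrist_force"],s["wrist_torque"])
W=env.get_image("wrist"); Rm=R.from_rotvec(s["orientation"]).as_matrix(); T=s["eef_pos"]
for q in((0,0,0),(0,44,0),(0,-44,0),(9,44,0),(9,-44,0),(0,0,-21)): print(q,proj(W,T+Rm@np.array(q,float)).round(1))
cv2.imwrite("pics/w2.png",cv2.resize(W["color"][150:390,180:470],None,fx=2.6,fy=2.5,interpolation=cv2.INTER_CUBIC))
E
```

```text
[ 477.48214619 -286.48249067   54.55266564] [ 0.15657253 -0.32329561  0.6008829 ] [ 0.01638229 -0.12480099  0.03349749]
(0, 0, 0) [[321.3 261.4]]
(0, 44, 0) [[402.2 261.5]]
(0, -44, 0) [[240.6 261.4]]
(9, 44, 0) [[403.6 246.6]]
(9, -44, 0) [[239.2 246.6]]
(0, 0, -21) [[321.7 283.6]]
```

View pics/w2.png

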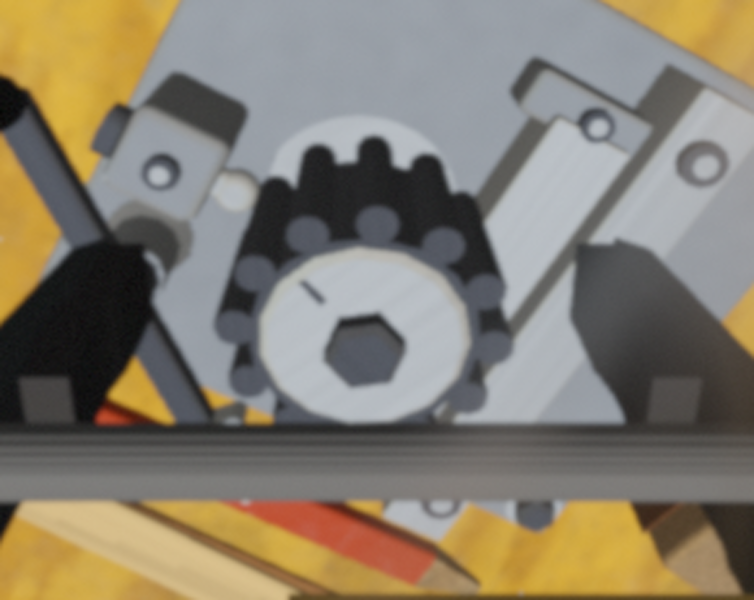

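The wrist crop shows the fingers where the calibration predicts them, with tips at about (140,243) and (580,243). The ring disc at (365,337) is within 1 mm of centre. Its lobes at (235,325) and (495,345) nearly face the pads, so the flats lie about 0.15 rad CCW of the tool. I'll turn to match and grip.

To row units: -0.7 mm / 1000 = -0.0007, -0.5 mm / 1000 = -0.0005, -0.15 rad / 4 = -0.0375.

Emit:
jog_arm(series=[{"travel": [-0.0005, -0.0007, 0], "yaw": -0.0375, "grip": 1}, {"travel": [-0.0005, -0.0007, 0], "yaw": -0.0375, "grip": 0.75}, {"travel": [-0.0005, -0.0007, 0], "yaw": -0.0375, "grip": 0.55}, {"travel": [-0.0005, -0.0007, 0], "yaw": -0.0375, "grip": 0.5}, {"travel": [-0.0005, -0.0007, 0], "yaw": -0.0375, "grip": 0.5}, {"travel": [-0.0005, -0.0007, 0], "yaw": -0.0375, "grip": 0.5}, {"travel": [-0.0005, -0.0007, 0], "yaw": -0.0375, "grip": 0.5}], newtons=40)

```text
t: 3.48
eef_pos: [478.3, -286.9, 55.0]
orientation: [1.564, 2.722, 0.002]
wrist_force: [8.5, 2.5, -1.0]
gripper_width: 0.607
grasp_force: 40.0
```

```bash
cat > s.py <<'E'
from h import *
s=env.sense(); m=R.from_rotvec(s["orientation"]).as_matrix()
print("t",round(s["t"],2),"pos",s["eef_pos"].round(2),"head",round(float(np.arctan2(m[1,0],m[0,0])),4),"F",s["wrist_force"].round(2),"M",s["wrist_torque"].round(3),"g",round(s["gripper_width"]*88,2),round(s["grasp_force"],1),"q6",round(s["joint_pos"][5],3),"tau6",round(s["joint_efforts"][5],3))
E
python3 s.py
```

```text
t 3.48 pos [ 478.32 -286.88   55.01] head 2.0988 F [ 8.55  2.52 -0.96] M [ 0.341 -1.086 -0.114] g 53.45 40.0 q6 -1.28 tau6 -0.104
```

The grip aligned with the flats (53.45 mm). There is a 9 N side force, so I'll shift about 1.5 mm to centre and begin turning clockwise. The first 0.9 rad should be free.

To row units: 1.4 mm / 1000 = 0.0014, -0.7 mm / 1000 = -0.0007, 0.14 rad / 4 = 0.035.

Emit:
jog_arm(series=[{"travel": [-0.0007, 0.0014, 0], "yaw": 0, "grip": 0.5}, {"travel": [-0.0007, 0.0014, 0], "yaw": 0.015, "grip": 0.5}, {"travel": [-0.0007, 0.0014, 0], "yaw": 0.035, "grip": 0.5}, {"travel": [-0.0007, 0.0014, 0], "yaw": 0.035, "grip": 0.5}])

```text
t: 3.98
eef_pos: [478.4, -286.8, 54.9]
orientation: [-1.75, -2.608, -0.0]
wrist_force: [-3.2, 2.0, 5.1]
gripper_width: 0.608
grasp_force: 40.0
```

```bash
python3 s.py
```

```text
t 3.98 pos [ 478.42 -286.83   54.94] head 1.9599 F [-3.19  1.99  5.11] M [ 0.48   0.441 -0.141] g 53.5 40.0 q6 -1.139 tau6 0.318
```

To row units: 0.16 rad / 4 = 0.04.

Emit:
jog_arm(series=[{"travel": [0, 0, 0], "yaw": 0.025, "grip": 0.5}, {"travel": [0, 0, 0], "yaw": 0.04, "grip": 0.5}, {"travel": [0, 0, 0], "yaw": 0.04, "grip": 0.5}])

```text
t: 4.35
eef_pos: [478.4, -286.9, 55.0]
orientation: [-1.951, -2.461, -0.0]
wrist_force: [-2.4, 3.3, 6.4]
gripper_width: 0.606
grasp_force: 40.0
```

```bash
python3 s.py
```

```text
t 4.35 pos [ 478.43 -286.89   54.97] head 1.8007 F [-2.39  3.33  6.38] M [0.404 0.41  0.041] g 53.35 40.0 q6 -0.98 tau6 0.273
```

To row units: 0.2 rad / 4 = 0.05.

Emit:
jog_arm(series=[{"travel": [0, 0, 0], "yaw": 0.025, "grip": 0.5}, {"travel": [0, 0, 0], "yaw": 0.05, "grip": 0.5}, {"travel": [0, 0, 0], "yaw": 0.05, "grip": 0.5}])

```text
t: 4.72
eef_pos: [478.4, -286.9, 55.0]
orientation: [-2.188, -2.253, -0.0]
wrist_force: [-2.1, 4.0, 5.4]
gripper_width: 0.607
grasp_force: 40.0
```

```bash
python3 s.py
```

```text
t 4.72 pos [ 478.44 -286.86   54.99] head 1.5999 F [-2.07  3.98  5.39] M [ 0.495  0.383 -0.096] g 53.39 40.0 q6 -0.779 tau6 0.327
```

To row units: 0.15 rad / 4 = 0.0375.

Emit:
jog_arm(series=[{"travel": [0, 0, 0], "yaw": 0.025, "grip": 0.5}, {"travel": [0, 0, 0], "yaw": 0.0375, "grip": 0.5}, {"travel": [0, 0, 0], "yaw": 0.0375, "grip": 0.5}])

```text
t: 5.1
eef_pos: [478.4, -286.8, 54.9]
orientation: [-2.35, -2.083, 0.0]
wrist_force: [-2.2, 3.2, 5.2]
gripper_width: 0.607
grasp_force: 40.0
```

```bash
python3 s.py
```

```text
t 5.1 pos [ 478.42 -286.85   54.94] head 1.4504 F [-2.16  3.17  5.25] M [ 0.52   0.39  -0.213] g 53.41 40.0 q6 -0.63 tau6 0.063
```

```bash
cat > s.py <<'E'
from h import *
Z=[];T6=[]
for i in range(4):
    s=env.sense(); Z.append(s["wrist_torque"][2]); T6.append(s["joint_efforts"][5])
    if i<3: env.get_image("wrist")
m=R.from_rotvec(s["orientation"]).as_matrix()
print("t",round(s["t"],2),"pos",s["eef_pos"].round(1),"head",round(float(np.arctan2(m[1,0],m[0,0])),4),"F",s["wrist_force"].round(1),"Mz",np.round(Z,3),"mean",round(np.mean(Z),3),"tau6",np.round(T6,3),"g",round(s["gripper_width"]*88,2),round(s["grasp_force"],1))
E
python3 s.py
```

```text
t 5.25 pos [ 478.4 -286.9   55. ] head 1.4509 F [-1.7  3.4  6.3] Mz [-0.213 -0.135 -0.218 -0.141] mean -0.177 tau6 [ 0.063 -0.092 -0.134 -0.144] g 53.01 40.0
```

To row units: 0.14 rad / 4 = 0.035.

Emit:
jog_arm(series=[{"travel": [0, 0, 0], "yaw": 0.02, "grip": 0.5}, {"travel": [0, 0, 0], "yaw": 0.035, "grip": 0.5}, {"travel": [0, 0, 0], "yaw": 0.035, "grip": 0.5}])

```text
t: 5.62
eef_pos: [478.4, -286.9, 55.0]
orientation: [-2.49, -1.914, 0.0]
wrist_force: [-1.7, 2.9, 6.5]
gripper_width: 0.602
grasp_force: 40.0
```

```bash
python3 s.py
```

```text
t 5.78 pos [ 478.4 -286.9   55. ] head 1.3113 F [-1.7  3.3  6.5] Mz [ 0.075  0.029  0.112 -0.008] mean 0.052 tau6 [0.274 0.09  0.038 0.027] g 53.36 40.0
```

To row units: 0.13 rad / 4 = 0.0325.

Emit:
jog_arm(series=[{"travel": [0, 0, 0], "yaw": 0.02, "grip": 0.5}, {"travel": [0, 0, 0], "yaw": 0.0325, "grip": 0.5}, {"travel": [0, 0, 0], "yaw": 0.0325, "grip": 0.5}])

```text
t: 6.15
eef_pos: [478.4, -286.9, 55.0]
orientation: [-2.609, -1.748, 0.0]
wrist_force: [-1.4, 3.4, 5.1]
gripper_width: 0.607
grasp_force: 40.0
```

```bash
python3 s.py
```

```text
t 6.3 pos [ 478.4 -286.9   55. ] head 1.1811 F [-1.9  3.4  6. ] Mz [ 0.036 -0.064 -0.011 -0.06 ] mean -0.025 tau6 [ 0.171  0.019 -0.024 -0.033] g 53.24 40.0
```

To row units: 0.05 rad / 4 = 0.0125.

Emit:
jog_arm(series=[{"travel": [0, 0, 0], "yaw": 0.0125, "grip": 0.5}, {"travel": [0, 0, 0], "yaw": 0.0125, "grip": 0.5}])

```text
t: 6.55
eef_pos: [478.4, -286.9, 54.9]
orientation: [-2.652, -1.682, 0.0]
wrist_force: [-2.0, 2.9, 5.4]
gripper_width: 0.606
grasp_force: 40.0
```

```bash
python3 s.py
```

```text
t 6.7 pos [ 478.4 -286.9   55. ] head 1.1311 F [-1.7  2.7  5.8] Mz [-0.081 -0.128 -0.072 -0.111] mean -0.098 tau6 [ 0.118 -0.027 -0.067 -0.076] g 53.45 40.0
```

To row units: 0.05 rad / 4 = 0.0125.

Emit:
jog_arm(series=[{"travel": [0, 0, 0], "yaw": 0.0125, "grip": 0.5}, {"travel": [0, 0, 0], "yaw": 0.0125, "grip": 0.5}])

```text
t: 6.95
eef_pos: [478.4, -286.9, 55.0]
orientation: [-2.693, -1.615, 0.0]
wrist_force: [-2.2, 3.9, 5.9]
gripper_width: 0.607
grasp_force: 40.0
```

```bash
python3 s.py
```

```text
t 7.1 pos [ 478.4 -286.9   55. ] head 1.081 F [-1.4  3.2  5.4] Mz [-0.056 -0.131 -0.071 -0.087] mean -0.087 tau6 [ 0.106 -0.039 -0.08  -0.089] g 53.22 40.0
```

To row units: 0.05 rad / 4 = 0.0125.

Emit:
jog_arm(series=[{"travel": [0, 0, 0], "yaw": 0.0125, "grip": 0.5}, {"travel": [0, 0, 0], "yaw": 0.0125, "grip": 0.5}])

```text
t: 7.35
eef_pos: [478.4, -286.9, 55.0]
orientation: [-2.733, -1.547, 0.0]
wrist_force: [-2.5, 3.6, 5.5]
gripper_width: 0.604
grasp_force: 40.0
```

```bash
python3 s.py
```

```text
t 7.5 pos [ 478.4 -286.9   54.9] head 1.031 F [-1.8  3.7  5.8] Mz [-0.078 -0.077 -0.124 -0.1  ] mean -0.095 tau6 [ 0.099 -0.046 -0.087 -0.097] g 53.43 40.0
```

To row units: 0.05 rad / 4 = 0.0125.

Emit:
jog_arm(series=[{"travel": [0, 0, 0], "yaw": 0.0125, "grip": 0.5}, {"travel": [0, 0, 0], "yaw": 0.0125, "grip": 0.5}])

```text
t: 7.75
eef_pos: [478.4, -286.9, 55.0]
orientation: [-2.771, -1.479, 0.0]
wrist_force: [-2.3, 3.2, 5.3]
gripper_width: 0.604
grasp_force: 40.0
```

```bash
python3 s.py
```

```text
t 7.9 pos [ 478.4 -286.8   55. ] head 0.9809 F [-2.6  3.6  6.7] Mz [-0.158 -0.149 -0.068 -0.087] mean -0.115 tau6 [ 0.077 -0.067 -0.109 -0.118] g 53.46 40.0
```

To row units: 0.05 rad / 4 = 0.0125.

Emit:
jog_arm(series=[{"travel": [0, 0, 0], "yaw": 0.0125, "grip": 0.5}, {"travel": [0, 0, 0], "yaw": 0.0125, "grip": 0.5}])

```text
t: 8.15
eef_pos: [478.4, -286.8, 55.0]
orientation: [-2.807, -1.409, 0.0]
wrist_force: [-2.3, 3.0, 5.8]
gripper_width: 0.609
grasp_force: 40.0
```

```bash
python3 s.py
```

```text
t 8.3 pos [ 478.4 -286.8   54.9] head 0.9308 F [-2.4  4.1  5.5] Mz [-0.166 -0.146 -0.113 -0.149] mean -0.143 tau6 [ 0.062 -0.082 -0.123 -0.132] g 53.32 40.0
```

To row units: 0.05 rad / 4 = 0.0125.

Emit:
jog_arm(series=[{"travel": [0, 0, 0], "yaw": 0.0125, "grip": 0.5}, {"travel": [0, 0, 0], "yaw": 0.0125, "grip": 0.5}])

```text
t: 8.55
eef_pos: [478.4, -286.9, 55.0]
orientation: [-2.841, -1.339, 0.001]
wrist_force: [-2.2, 4.0, 5.1]
gripper_width: 0.604
grasp_force: 40.0
```

```bash
python3 s.py
```

```text
t 8.7 pos [ 478.4 -286.9   55. ] head 0.8813 F [-1.6  2.8  5.4] Mz [ 0.005  0.022 -0.036  0.012] mean 0.001 tau6 [0.228 0.08  0.038 0.028] g 53.62 40.0
```

To row units: 0.05 rad / 4 = 0.0125.

Emit:
jog_arm(series=[{"travel": [0, 0, 0], "yaw": 0.0125, "grip": 0.5}, {"travel": [0, 0, 0], "yaw": 0.0125, "grip": 0.5}])

```text
t: 8.95
eef_pos: [478.4, -286.9, 54.9]
orientation: [-2.874, -1.267, 0.001]
wrist_force: [-2.2, 3.0, 5.9]
gripper_width: 0.606
grasp_force: 40.0
```

```bash
python3 s.py
```

```text
t 9.1 pos [ 478.4 -286.9   55. ] head 0.8312 F [-2.2  2.9  5.2] Mz [0.017 0.018 0.06  0.051] mean 0.036 tau6 [0.232 0.087 0.045 0.035] g 53.45 40.0
```

To row units: 0.05 rad / 4 = 0.0125.

Emit:
jog_arm(series=[{"travel": [0, 0, 0], "yaw": 0.0125, "grip": 0.5}, {"travel": [0, 0, 0], "yaw": 0.0125, "grip": 0.5}])

```text
t: 9.35
eef_pos: [478.4, -286.8, 55.0]
orientation: [-2.904, -1.195, 0.001]
wrist_force: [-1.8, 2.8, 6.2]
gripper_width: 0.61
grasp_force: 40.0
```

```bash
python3 s.py
```

```text
t 9.5 pos [ 478.4 -286.9   55. ] head 0.781 F [-2.5  3.7  6. ] Mz [-0.056 -0.121 -0.13  -0.086] mean -0.098 tau6 [ 0.128 -0.032 -0.068 -0.071] g 53.18 40.0
```

To row units: 0.05 rad / 4 = 0.0125.

Emit:
jog_arm(series=[{"travel": [0, 0, 0], "yaw": 0.0125, "grip": 0.5}, {"travel": [0, 0, 0], "yaw": 0.0125, "grip": 0.5}])

```text
t: 9.75
eef_pos: [478.4, -286.9, 55.0]
orientation: [-2.933, -1.123, 0.001]
wrist_force: [-2.7, 3.5, 5.9]
gripper_width: 0.604
grasp_force: 40.0
```

```bash
python3 s.py
```

```text
t 9.9 pos [ 478.4 -286.8   55. ] head 0.7313 F [-2.7  2.8  5.9] Mz [ 0.028  0.056 -0.011  0.063] mean 0.034 tau6 [0.245 0.084 0.051 0.049] g 53.37 40.0
```

To row units: 0.03 rad / 4 = 0.0075.

Emit:
jog_arm(series=[{"travel": [0, 0, 0], "yaw": 0.0075, "grip": 0.5}, {"travel": [0, 0, 0], "yaw": 0.0075, "grip": 0.5}])

```text
t: 10.15
eef_pos: [478.3, -286.9, 55.0]
orientation: [-2.949, -1.079, 0.001]
wrist_force: [-2.3, 3.9, 7.4]
gripper_width: 0.609
grasp_force: 40.0
```

```bash
python3 s.py
```

```text
t 10.3 pos [ 478.4 -286.9   55. ] head 0.7019 F [-3.   3.   6.2] Mz [0.287 0.31  0.219 0.243] mean 0.265 tau6 [0.384 0.29  0.27  0.27 ] g 53.0 40.0
```

Torque rose to 0.27 Nm, which looks like the touch. I'll confirm with a 0.01 rad nudge.

To row units: 0.01 rad / 4 = 0.0025.

Emit:
jog_arm(series=[{"travel": [0, 0, 0], "yaw": 0.0025, "grip": 0.5}, {"travel": [0, 0, 0], "yaw": 0.0025, "grip": 0.5}])

```text
t: 10.55
eef_pos: [478.4, -286.8, 55.0]
orientation: [-2.955, -1.066, 0.001]
wrist_force: [-2.5, 3.8, 5.9]
gripper_width: 0.606
grasp_force: 40.0
```

```bash
python3 s.py
```

```text
t 10.7 pos [ 478.4 -286.8   55. ] head 0.6922 F [-2.7  3.   6. ] Mz [0.443 0.444 0.404 0.446] mean 0.434 tau6 [0.475 0.444 0.44  0.44 ] g 53.61 40.0
```

The nudge added 0.17 Nm, so the jaw is bearing on the fence. The onset was near heading 0.72. The third click back is at heading about 1.95, roughly 1.56 mm of gap, so I'll back off 1.26 rad.

To row units: -1.26 rad / 4 = -0.315.

Emit:
jog_arm(series=[{"travel": [0, 0, 0], "yaw": -0.035, "grip": 0.5}, {"travel": [0, 0, 0], "yaw": -0.07, "grip": 0.5}, {"travel": [0, 0, 0], "yaw": -0.105, "grip": 0.5}, {"travel": [0, 0, 0], "yaw": -0.14, "grip": 0.5}, {"travel": [0, 0, 0], "yaw": -0.175, "grip": 0.5}, {"travel": [0, 0, 0], "yaw": -0.21, "grip": 0.5}, {"travel": [0, 0, 0], "yaw": -0.245, "grip": 0.5}, {"travel": [0, 0, 0], "yaw": -0.275, "grip": 0.5}, {"travel": [0, 0, 0], "yaw": -0.3, "grip": 0.5}, {"travel": [0, 0, 0], "yaw": -0.315, "grip": 0.5}, {"travel": [0, 0, 0], "yaw": -0.315, "grip": 0.5}, {"travel": [0, 0, 0], "yaw": -0.315, "grip": 0.5}])

```text
t: 12.2
eef_pos: [478.5, -286.9, 55.0]
orientation: [-1.761, -2.601, -0.0]
wrist_force: [-2.4, 3.5, 5.7]
gripper_width: 0.608
grasp_force: 40.0
```

```bash
python3 s.py
```

```text
t 12.35 pos [ 478.5 -286.9   55. ] head 1.9514 F [-2.5  4.4  5.1] Mz [0.029 0.092 0.035 0.058] mean 0.054 tau6 [0.045 0.051 0.051 0.051] g 53.27 40.0
```

To row units: -124 mm / 1000 = -0.124, -80 mm / 1000 = -0.08.

Emit:
jog_arm(series=[{"travel": [0, 0, 0], "yaw": 0, "grip": 0.8}, {"travel": [0, 0, 0], "yaw": 0, "grip": 1}, {"travel": [0, 0, 0], "yaw": 0, "grip": 1}, {"travel": [0, 0, 0], "yaw": 0, "grip": 1}, {"travel": [0, 0, -0.04], "yaw": 0, "grip": 1}, {"travel": [0, 0, -0.08], "yaw": 0, "grip": 1}, {"travel": [0, 0, -0.124], "yaw": 0, "grip": 1}, {"travel": [0, 0, -0.124], "yaw": 0, "grip": 1}, {"travel": [0, 0, -0.124], "yaw": 0, "grip": 1}])

```text
t: 13.48
eef_pos: [478.3, -286.9, 177.8]
orientation: [-1.762, -2.599, -0.0]
wrist_force: [-0.2, 0.3, 0.1]
gripper_width: 0.996
grasp_force: 0.0
```

```bash
python3 - <<'E'
from h import *
s=env.sense(); m=R.from_rotvec(s["orientation"]).as_matrix(); print(s["t"],s["eef_pos"],s["wrist_force"].round(1))
W=env.get_image("wrist"); g=cv2.cvtColor(W["color"],cv2.COLOR_BGR2GRAY).astype(np.float32)
cv2.imwrite("pics/w3.png",W["color"])
for lo,hi in((-180,-60),(-150,-30),(-100,20),(-60,60)):
  o=[]
  for r in(24,25,26,27):
    t=np.radians(np.arange(lo,hi,1.)); P=np.c_[478.4-1.8+r*np.cos(t),-286.9+r*np.sin(t),np.full(t.size,74.)]
    u=proj(W,P).astype(np.float32); v=cv2.remap(g,u[:,:1],u[:,1:],cv2.INTER_LINEAR).ravel()
    z=((v-v.mean())*np.exp(-12j*t)).mean(); o.append(round(np.degrees(-np.angle(-z)/12)%30,1))
  print(lo,o)
cv2.imwrite("pics/w3c.png",cv2.resize(W["color"][80:280,215:445],None,fx=3,fy=3,interpolation=cv2.INTER_CUBIC))
E
```

```text
13.475 [ 478.28454281 -286.86634764  177.77215565] [-0.2  0.3  0.1]
-180 [np.float64(4.0), np.float64(6.2), np.float64(7.6), np.float64(8.2)]
-150 [np.float64(6.1), np.float64(6.9), np.float64(7.7), np.float64(8.3)]
-100 [np.float64(8.0), np.float64(7.6), np.float64(7.4), np.float64(7.3)]
-60 [np.float64(9.5), np.float64(8.1), np.float64(7.3), np.float64(6.1)]
```

View pics/w3c.png

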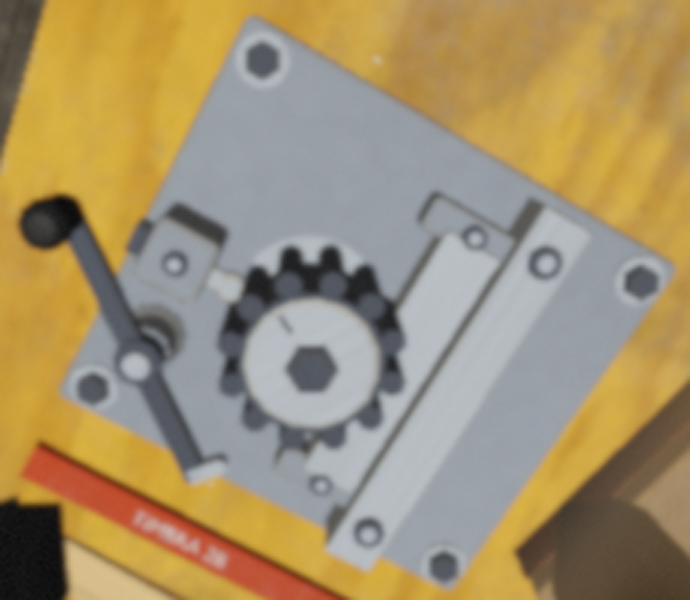

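The ring's lobes now sit at 7.5° mod 30, exactly the gauge's yaw, so it rests on a click. The crop shows the knob at (45,222) and the lever still open (a≈0.7). In the ring-anchored frame the knob is near (394.5,-279) and the pivot near (430,-317). I'll go there with the fingers closing along the knob's tangent.

To row units: 126 mm / 1000 = 0.126, 110 mm / 1000 = 0.11, -0.36 rad / 4 = -0.09.

Emit:
jog_arm(series=[{"travel": [0.019, -0.037, 0], "yaw": -0.045, "grip": 0.45}, {"travel": [0.038, -0.075, 0], "yaw": -0.09, "grip": 0.45}, {"travel": [0.038, -0.075, 0], "yaw": -0.09, "grip": 0.45}, {"travel": [0.038, -0.075, 0.04], "yaw": -0.09, "grip": 0.45}, {"travel": [0.038, -0.075, 0.08], "yaw": -0.09, "grip": 0.45}, {"travel": [0.038, -0.075, 0.11], "yaw": -0.09, "grip": 0.45}, {"travel": [0.038, -0.075, 0.126], "yaw": -0.09, "grip": 0.45}, {"travel": [0.038, -0.075, 0.126], "yaw": -0.09, "grip": 0.45}, {"travel": [0.038, -0.075, 0.126], "yaw": -0.09, "grip": 0.45}], newtons=10)

```text
t: 14.65
eef_pos: [395.4, -279.8, 53.0]
orientation: [1.27, 2.873, -0.0]
wrist_force: [-0.0, -0.2, 0.1]
gripper_width: 0.451
grasp_force: 0.0
```

```bash
sed -i 's/range(4)/range(2)/;s/i<3/i<1/' s.py; python3 s.py
```

```text
t 14.7 pos [ 395.3 -279.8   53.2] head 2.3094 F [-0.1 -0.3 -0. ] Mz [ 0.001 -0.002] mean -0.0 tau6 [0.018 0.014] g 39.51 0.0
```

Emit:
jog_arm(series=[{"travel": [0, 0, 0], "yaw": 0, "grip": 0.3}, {"travel": [0, 0, 0], "yaw": 0, "grip": 0.1}, {"travel": [0, 0, 0], "yaw": 0, "grip": 0.1}, {"travel": [0, 0, 0], "yaw": 0, "grip": 0.1}, {"travel": [0, 0, 0], "yaw": 0, "grip": 0.1}])

```text
t: 15.32
eef_pos: [394.9, -279.7, 52.9]
orientation: [1.269, 2.874, -0.0]
wrist_force: [-0.5, -0.6, 2.4]
gripper_width: 0.158
grasp_force: 10.0
```

```bash
python3 s.py; python3 - <<'E'
import numpy as np
from h import *
s=env.sense(); p=s["eef_pos"][:2]; m=R.from_rotvec(s["orientation"]).as_matrix()
y=-.131; pv=np.array([478.4,-286.9])+np.array([[np.cos(y),-np.sin(y)],[np.sin(y),np.cos(y)]])@[-44,-36]
d=p-pv; a0=np.pi+y-np.arctan2(d[1],d[0]); print("pivot",pv,"r",np.hypot(*d),"a",a0)
for k in(.75,.5,.25,0,-.03):
    a=a0*k if k>0 else k; h=np.pi+y-a; w=pv+52*np.array([np.cos(h),np.sin(h)])-p
    print(round(a,2),(m[:2,:2].T@w).round(1))
E
```

```text
t 15.38 pos [ 394.9 -279.6   52.9] head 2.3097 F [-0.7  0.4  3.3] Mz [0.035 0.007] mean 0.021 tau6 [-0.005 -0.005] g 13.82 10.0
pivot [ 430.07447937 -316.84401536] r 51.17649200072899 a 0.6826546789785568
0.51 [-0.1 -8.8]
0.34 [ -2.5 -17.4]
0.17 [ -6.3 -25.4]
0 [-11.4 -32.6]
-0.03 [-12.4 -33.8]
```

The knob is pinched at 13.8 mm and the radius is 51 mm, as expected. Now I'll swing the lever home along the arc.

To row units: -33.3 mm / 1000 = -0.0333, -32.6 mm / 1000 = -0.0326, -0.34 rad / 4 = -0.085.

Emit:
jog_arm(series=[{"travel": [0.0003, -0.0044, 0], "yaw": -0.02, "grip": 0.1}, {"travel": [-0.0001, -0.0088, 0], "yaw": -0.0425, "grip": 0.1}, {"travel": [-0.001, -0.013, 0], "yaw": -0.0625, "grip": 0.1}, {"travel": [-0.0025, -0.0174, 0], "yaw": -0.085, "grip": 0.1}, {"travel": [-0.0042, -0.0215, 0], "yaw": -0.105, "grip": 0.1}, {"travel": [-0.0063, -0.0254, 0], "yaw": -0.125, "grip": 0.1}, {"travel": [-0.0087, -0.0292, 0], "yaw": -0.145, "grip": 0.1}, {"travel": [-0.0114, -0.0326, 0], "yaw": -0.165, "grip": 0.1}, {"travel": [-0.012, -0.0333, 0], "yaw": -0.17, "grip": 0.1}, {"travel": [-0.012, -0.0333, 0], "yaw": -0.17, "grip": 0.1}, {"travel": [-0.012, -0.0333, 0], "yaw": -0.17, "grip": 0.1}])

```text
t: 16.75
eef_pos: [379.3, -310.1, 52.8]
orientation: [0.239, 3.131, 0.002]
wrist_force: [7.5, 6.4, 2.8]
gripper_width: 0.16
grasp_force: 10.0
```

```bash
python3 s.py; python3 - <<'E'
from h import *
p=env.sense()["eef_pos"][:2]; d=p-[430.07,-316.84]; print(np.hypot(*d), np.pi-.131-np.arctan2(d[1],d[0])%(2*np.pi))
E
```

```text
t 16.8 pos [ 379.2 -310.1   52.9] head 2.9893 F [6.6 5.6 2.5] Mz [-0.011 -0.066] mean -0.038 tau6 [-0.035 -0.033] g 14.04 10.0
51.26947593273212 0.0010466491239489173
```

The lever stopped at an angle of about 0 with about 6 N reaction. I'll press slightly more to confirm the stop, then release, retreat and look.

To row units: -1.5 mm / 1000 = -0.0015, -1 mm / 1000 = -0.001.

Emit:
jog_arm(series=[{"travel": [-0.0005, -0.001, 0], "yaw": 0, "grip": 0.1}, {"travel": [-0.0005, -0.0015, 0], "yaw": 0, "grip": 0.1}, {"travel": [-0.0005, -0.0015, 0], "yaw": 0, "grip": 0.1}])

```text
t: 17.18
eef_pos: [379.2, -310.3, 52.7]
orientation: [0.239, 3.132, 0.007]
wrist_force: [6.4, 12.1, 6.5]
gripper_width: 0.165
grasp_force: 10.0
```

```bash
python3 s.py
```

```text
t 17.23 pos [ 379.2 -310.3   52.7] head 2.9894 F [ 6.3 12.6  7.7] Mz [ 0.046 -0.084] mean -0.019 tau6 [-0.041 -0.039] g 13.94 10.0
```

To row units: -120 mm / 1000 = -0.12, 100 mm / 1000 = 0.1, 1.04 rad / 4 = 0.26.

Emit:
jog_arm(series=[{"travel": [-0.0005, -0.0005, 0], "yaw": 0, "grip": 0.25}, {"travel": [-0.0005, -0.0005, 0], "yaw": 0, "grip": 0.35}, {"travel": [-0.0005, -0.0005, 0], "yaw": 0, "grip": 0.35}, {"travel": [-0.0005, -0.0005, -0.04], "yaw": 0, "grip": 0.35}, {"travel": [-0.0005, -0.0005, -0.08], "yaw": 0, "grip": 0.35}, {"travel": [0.04, 0.03, -0.12], "yaw": 0.045, "grip": 0.35}, {"travel": [0.04, 0.08, -0.12], "yaw": 0.09, "grip": 0.35}, {"travel": [0, 0.1, -0.12], "yaw": 0.135, "grip": 0.35}, {"travel": [-0.06, 0.06, -0.12], "yaw": 0.18, "grip": 0.35}, {"travel": [-0.09, 0.02, -0.12], "yaw": 0.225, "grip": 0.35}, {"travel": [-0.09, 0.02, -0.12], "yaw": 0.26, "grip": 0.35}, {"travel": [-0.09, 0.02, -0.12], "yaw": 0.26, "grip": 0.35}, {"travel": [-0.09, 0.02, -0.12], "yaw": 0.26, "grip": 0.35}])

```text
t: 18.85
eef_pos: [470.4, -306.0, 172.9]
orientation: [-1.76, -2.603, 0.0]
wrist_force: [-0.1, 0.0, 0.6]
gripper_width: 0.347
grasp_force: 0.0
```

```bash
python3 s.py; python3 - <<'E'
from h import *
W=env.get_image("wrist"); y=-.131; c,s=np.cos(y),np.sin(y)
G=lambda x,yy,z: np.array([478.4+c*(x+20)-s*yy,-286.9+s*(x+20)+c*yy,z])
print("home knob",proj(W,G(-116,-36,71)),"a=.1",proj(W,G(-64-52*np.cos(.1),-36+52*np.sin(.1),71)),"ring",proj(W,G(-20,0,75)))
cv2.imwrite("pics/w4.png",cv2.resize(W["color"][40:300,120:460],None,fx=2.2,fy=2.2,interpolation=cv2.INTER_CUBIC))
E
```

```text
t 18.9 pos [ 470.4 -305.9  173. ] head 1.9522 F [-0.6 -0.6 -0.7] Mz [-0.041  0.004] mean -0.019 tau6 [ 0.018 -0.018] g 30.65 0.0
home knob [[215.67842124 166.47120421]] a=.1 [[218.46309658 161.22118954]] ring [[337.89373795 186.06431759]]
```

View pics/w4.png

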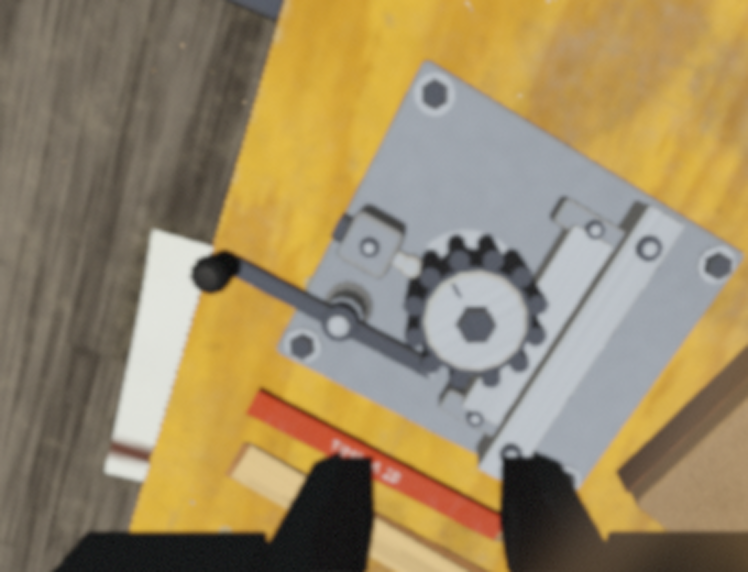

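The picture shows the lever lying along the plate, with the knob at (210,273), i.e. full-frame (215.5,164), within 2–3 px of home. The nose is seated at the lobes near (440,370), and the pencil and strips are undisturbed. The stop was firm, so I'm handing in.

```bash
python3 -c "
from plant import env
print(env.hand_in())"
```

```text
the job is handed in; nothing more can be done
None
```

The job is handed in, with no verdict returned: I felt the jaw touch the fence, backed the ring off three clicks (about 1.6 mm gap by my estimate), let it go and swung the lock lever home to a firm stop; the pencil and strips were not touched.

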